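# Put the label printer back to work

### The arm

A 6-joint arm with a two-finger parallel gripper is mounted at the origin on a cart in front of the work surface, level with it; the furniture and walls round the work are solid. World frame = base frame: x ahead of the robot, y to its left, z up, the work surface at z = 0. Lengths are in m, angles in rad, forces in N, time in s.
With the tool pointing down it reaches from about 0.225 to 0.875 m from the base axis. Payload 3.4 kg.
Tool frame: the origin (TCP) lies between the finger pads; the fingertips stand bot.tip_extent ahead of it and the grasp point (between the pads) lies 6 mm ahead of it (bot.tip_extent is the distance from the TCP to the fingertips, in m); z points along the fingers, y is the line along which they close (so a half turn about z gives the same grasp; the last joint's range is limited). The gripper opens to 85 mm and grips with 20 to 120 N. Pads are 22 mm wide; open, the fingers measure 114 mm over their backs; the gripper's body (76 mm by 85 mm) begins 54 mm behind the grasp point. The pads swing forward as they close: fully open they stand 13 mm farther back than shut.
Start: joints at [-1.413, 0.276, 1.505, -0, 1.361, -0.121], TCP at [0.158, -0.553, 0.256] pointing down, gripper open.
Joint ranges: [-2.89, 2.89], [-0.75, 2.08], [0.22, 2.7], [-1.18, 4.32], [0.11, 2.71], [-2.7, 2.7]. Speed limits (rad/s): [2.57, 2.57, 3.14, 3.14, 3.14, 3.14].

### API

Orientations are given as a rotation vector (axis times angle).
In Python, from station import status, cams, workorder, bot gives the robot as it stands.
- The arm moves only by the tool move_arm, never from a script. Its argument "series" is a list of rows, each an object with "offset": the shift along the tool's x, y, z scaled (see below), a list of three; "delta_rot": the turn, a rotation vector about the tool's x, y, z scaled (see below), a list of three; "gripper": the closure, from -1 (fully open) to 1 (shut). In form: [{"offset": [tx, ty, tz], "delta_rot": [wx, wy, wz], "gripper": gripper}, ...]. A call has 1 to 5 rows; each row shifts and turns the commanded pose from where the row before left it, along the tool's axes as they then stand; what a row does not reach is not made up. The controller multiplies each number of a shift by 150 mm and each number of a turn by 6 degrees. A row lasts 1/10 s, in which the tool goes at most 50 mm and 8.59 degrees, less where a joint would pass 70% of its speed; a pose out of reach is approached as far as the arm can. A call with a number of a shift or a turn outside -1 to 1 is refused whole. A call with a gripper value outside its range is refused whole. The fingers move at their own pace and stop on an object; "newtons" is the grip in N (left out, the last holds). Time passes only in rows, so rows that do not move let the fingers close. It gives the time, the measured TCP pose, the force, the opening and the grip force at its end, in the units of the state.
- status.state(): the state, without advancing time (a new reading comes with each control period).
- cams.get_image(name): name is "side" or "top"; returns the picture (480x640x3 uint8, blue, green, red); there is no depth.
- cams.get_calibration(name): a dict with "fovy" (degrees; the focal length in pixels is half the picture's height over the tangent of half this angle, whatever the lens; pixels are square), "cx", "cy" (the principal point, pixels), "origin" and "rotation" of the camera in the world. Camera axes: x right, y down, z forward; pixel columns grow to the right and rows downward; lengths in m; the calibration is good to about 2 mm. A picture is of the moment at which its call begins. get_calibration takes no time and is no camera call.
- workorder.job_done(): hands the job in; it is judged then, once.
The state is a dict: "t": time; "joint_positions": joint angles; "joint_vel": joint speeds; "joint_efforts": joint torques, N m; "eef_pos": TCP position; "ee_rot": TCP orientation; "wrist_force": force on the tool from outside, world axes, zero at the start; "torque": the same for the moment, N m; "opening": opening from 0.0 (shut) to 1.0 (fully open); "grasp_force": force on a finger pad.
Only numpy, scipy, OpenCV 4.12 (cv2) and the standard library are available. Lean on these libraries where they do the work, as an engineer would, in place of code of your own. Each camera call takes 0.05 s, during which the arm holds its last target. There are 200 camera calls.

### The job

Get the label printer ready and print a label (nothing needs to be picked up, closed fingertips are enough): push its open cover down until it is fully shut, press the round key fully down and let it up, push the raised end of the rocker switch down until it has tipped over to that side, and last press the long bar key fully down and let it up. Keep to that order. Leave the square key alone, and do not move or pick up the tin, the stamp or the tape roll beside the printer.

Things in the scene. Friction and masses are not known exactly. Their poses are not given: they have to be found in the camera images.
- printer: White counter label printer, fixed, 240 (x) by 250 (y) by 62 mm high. Origin: centre of its underside, on the table. x points from its front (nearer the robot) to its rear, y to its left, z up. The three keys stand in a row on the flat front deck, 72 mm in front of the origin, at y = +76, 0 and -76 mm; which is where varies. The cover is at the rear left, the rocker at the rear right.
- cover (a joint): Opening angle of the grey cover, rad: 0 = fully shut (lies flat), 1 = wide open; starts between 0.35 and 0.7. A stiff hinge keeps it where it is left; pushing it down takes about 1 to 3 N and it stops against the shell. Shut means below 0.04.
- cover_hinge (a point): Middle of the cover's rear edge on its hinge line (the hinge lies along the printer's y), 68 mm above the table. The cover is a flat plate 115 mm (hinge to free edge) by 154 mm wide by 6 mm thick, over the rear left of the printer; it reaches from the hinge toward the printer's front (-x) and rises as it opens.
- cover_edge (a point): Middle of the upper side of the cover's free (front) edge, 115 mm from the hinge; moves with the cover.
- rocker (a joint): Angle of the rocker switch, rad: 0 = rear half raised, front half flat (as found, starts 0 to 0.05); 0.4 = rear half pushed flat, front half raised. It stays where it is left; tipping it takes about 1.5 to 4 N. Tipped over means above 0.32.
- rocker_pivot (a point): Middle of the rocker's upper side, on its hinge line (along the printer's y), 74 mm above the table. The rocker is a grey V-shaped paddle 34 mm wide (y); its two halves, each 34 mm long, extend to the printer's front and rear. It stands in a black frame 90 by 50 mm, whose top is 5 mm lower than this point.
- rocker_press (a point): Point on the upper side of the rocker's rear half, 22 mm from the hinge line: the place to push down. As found it is about 8.5 mm higher than rocker_pivot; when tipped over it is level with it. Moves with the rocker.
- round_key (a joint): Travel of the round key, m: 0 = up, 0.006 = fully down. Springs back up; 1 N to start, about 4.5 N fully down. Counts as pressed beyond 0.0045.
- round_key_top (a point): Centre of the top of the round key (grey disc, 32 mm across), 77 mm above the table when up, 12 mm above its black bezel (62 by 46 mm).
- bar_key (a joint): Travel of the long bar key, as for the round key.
- bar_key_top (a point): Centre of the top of the bar key (grey, 54 mm long along the printer's x, 16 mm wide), 77 mm above the table when up, 12 mm above its bezel.
- square_key (a joint): Travel of the square key, as for the round key; must not be pressed.
- square_key_top (a point): Centre of the top of the square key (grey, 32 by 32 mm), 77 mm above the table when up.
- fish_tin: Round food tin, 76 mm across, 58 mm high, loose on the table left of the printer; origin at the centre of its underside. Leave alone.
- date_stamp: Wooden hand stamp, 26 by 46 mm, 70 mm high, loose on the table right of the printer; origin at the centre of its underside. Leave alone.
- tape_roll: Tape roll lying flat, 104 mm across, 18 mm high, loose on the table right of the printer, behind the stamp; origin at the centre of its underside. Leave alone.

How it is judged:
By the outcome, as a careful person would: the job done as asked, in the order asked, and still so for the second after the job is handed in, with the robot touching nothing.
It also fails if it takes over 56 s, if anything falls off the work surface, if the arm or the gripper's body presses on something with over 40 N, if the wrist force passes 120 N, or if a joint passes its speed limit or range.

## Working session

There is one attempt and no reset: what is moved stays moved. The work goes in short steps, Python scripts to look and compute and a tool call to move; the robot and the scene stay as the last step left them, time stands still between calls to the robot, and variables do not carry over. Pictures are saved under pics/ and viewed, at most 10 in all, crops included, and the job is handed in when it is done.

Besides the shell and the picture viewer there is one more tool, called after "Request:" as name(argument=value, ...), one argument or row to a line, values as JSON. move_arm: Moves the arm, as the interface text tells. Its arguments: {"type":"object","properties":{"series":{"type":"array","items":{"type":"object","properties":{"offset":{"type":"array","items":{"type":"number"}},"delta_rot":{"type":"array","items":{"type":"number"}},"gripper":{"type":"number"}}}},"newtons":{"type":"number"}},"required":["series"]}

```bash
mkdir -p pics; python3 - <<'E'
from station import status,cams,bot
import cv2
for n in("top","side"):
    cv2.imwrite(f"pics/{n}0.png",cams.get_image(n)); print(n,cams.get_calibration(n))
s=status.state();print(s,bot.tip_extent)
E
```

```text
top {'fovy': 48.525910459665674, 'cx': 325.89785411697306, 'cy': 236.35051761034657, 'origin': array([0.44471439, 0.04210113, 0.98931846]), 'rotation': array([-2.13531033,  2.1645232 , -0.21061677])}
side {'fovy': 45.64294478571609, 'cx': 324.3335833864775, 'cy': 232.0891459077309, 'origin': array([0.40716662, 1.10166034, 0.54994771]), 'rotation': array([-0.20630715,  2.5387749 , -1.69649239])}
{'t': 0.1, 'joint_positions': array([-1.41297709e+00,  2.76532916e-01,  1.50602664e+00,  1.04077482e-05,
        1.36068059e+00, -1.21005130e-01]), 'joint_vel': array([ 0.00159711, -0.0017943 , -0.00233393, -0.00039341,  0.00084221,
        0.00038967]), 'joint_efforts': array([ 9.47734807e-04, -4.17699838e+01, -2.46405333e+01, -1.54187142e-04,
        5.78054940e-03,  9.55122232e-06]), 'eef_pos': array([ 0.15818165, -0.55236485,  0.25551749]), 'ee_rot': array([-3.10948151e+00, -4.36326616e-01,  3.16325379e-05]), 'wrist_force': array([ 0.38306507, -0.18876068, -0.90356357]), 'torque': array([-0.02079498,  0.00822426, -0.05929192]), 'grasp_force': 0.0, 'opening': 1.0032333603317631} 0.025
```

View pics/top0.png

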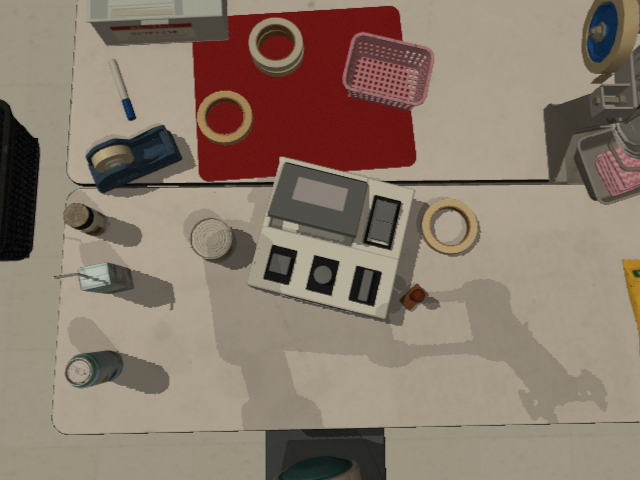

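View pics/side0.png

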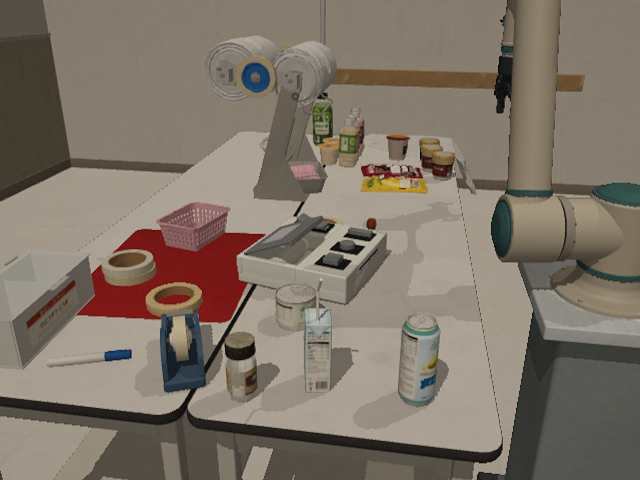

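```bash
cat > h.py <<'E'
import numpy as np,cv2
from scipy.spatial.transform import Rotation as R
from station import status,cams
def ray(n,u,v,z):
    c=cams.get_calibration(n); f=240/np.tan(np.radians(c['fovy']/2))
    d=R.from_rotvec(c['rotation']).apply([(u-c['cx'])/f,(v-c['cy'])/f,1]); o=np.array(c['origin'])
    return o+d*(z-o[2])/d[2]
def proj(n,p):
    c=cams.get_calibration(n); f=240/np.tan(np.radians(c['fovy']/2))
    q=R.from_rotvec(c['rotation']).inv().apply(np.array(p)-c['origin'])
    return q[0]/q[2]*f+c['cx'],q[1]/q[2]*f+c['cy']
E
python3 - <<'E'
from h import *
im=cv2.imread("pics/top0.png")
x0,y0=240,150
g=im[y0:325,x0:425].max(2)
m=(g<45).astype(np.uint8)*255
for c in cv2.findContours(m,cv2.RETR_EXTERNAL,cv2.CHAIN_APPROX_NONE)[0]:
    if cv2.contourArea(c)>150:
        r=cv2.minAreaRect(c+np.array([x0,y0])); (u,v)=r[0]
        print(r, ray("top",u,v,.065).round(4), ray("top",u,v,.069).round(4))
a=cv2.resize(im[y0:325,x0:425],None,fx=4.2,fy=3.4)
s=cv2.imread("pics/side0.png")[200:310,230:400]
cv2.imwrite("pics/c.png",cv2.resize(im[150:325,240:425],None,fx=3.2,fy=3.2))
cv2.imwrite("pics/s.png",cv2.resize(s,None,fx=4.5,fy=4.5))
E
```

```text
((364.88238525390625, 285.4706115722656), (25.708772659301758, 34.440059661865234), 14.03624439239502) [ 0.5104 -0.0546  0.065 ] [ 0.5101 -0.0542  0.069 ]
((322.41180419921875, 274.85296630859375), (25.46623992919922, 34.440059661865234), 14.03624439239502) [0.5298 0.019  0.065 ] [0.5295 0.0191 0.069 ]
((280.058837890625, 264.26470947265625), (25.46623992919922, 34.440059661865234), 14.03624439239502) [0.5493 0.0924 0.065 ] [0.5488 0.0922 0.069 ]
((381.8145751953125, 221.80335998535156), (27.882579803466797, 49.019378662109375), 12.994616508483887) [ 0.6227 -0.0879  0.065 ] [ 0.6219 -0.0873  0.069 ]
```

View pics/c.png

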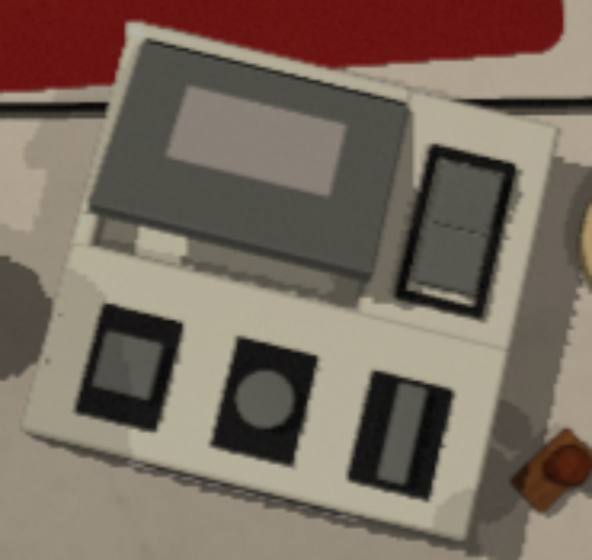

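View pics/s.png

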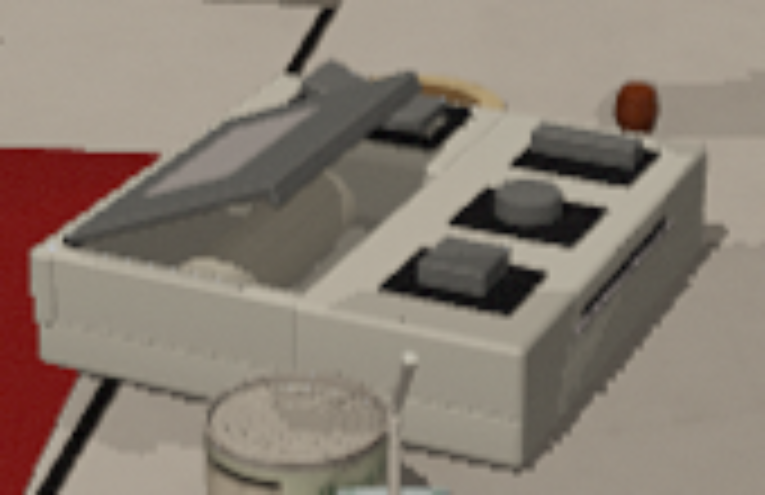

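```bash
cat >> h.py <<'E'
yaw=-np.arctan2(.5493-.5104,.0924+.0546)
ex=np.array([np.cos(yaw),np.sin(yaw)]);ey=np.array([-ex[1],ex[0]])
O=np.array([.5298,.019])+.072*ex
def rel(p): d=np.array(p[:2])-O; return np.array([d@ex,d@ey])
def go(px,py):
    s=status.state(); p=s['eef_pos']; d=O+px*ex+py*ey-p[:2]; T=R.from_rotvec(s['ee_rot'])
    t=T.inv().apply([d[0],d[1],0]); x=T.as_matrix()[:,0]
    print('tool shift mm',(t*1000).round(1),'units',(t/.15).round(3),'yaw err deg',np.degrees(np.arctan2(x[1],x[0])-yaw).round(2),'tip z',p[2]-.025,'rel',rel(p),'f',s['wrist_force'].round(2),'t',s['t'],'op',s['opening'].round(3))
E
python3 - <<'E'
from h import *
from scipy.optimize import brentq
print('yaw',np.degrees(yaw),O)
h=[ray("top",240+u/3.2,150+v/3.2,.068) for u,v in((148,40),(408,102))]
H=rel((h[0]+h[1])/2); print([rel(a) for a in h],H)
mid=(240+230/3.2,150+241/3.2)
f=lambda t: rel(ray("top",*mid,.068+.115*np.sin(t)))[0]-(H[0]-.115*np.cos(t))
for t in np.arange(.2,.9,.1): print(round(t,1),round(f(t),4))
print(rel(ray("top",*mid,.12)))
print('rocker',rel([.6219,-.0873]))
for n,p in(('sq',(280.06,264.26)),('bar',(364.88,285.47))): print(n,rel(ray('top',*p,.065)))
go(.0,.04)
E
```

```text
yaw -14.822194651875755 [5.99404154e-01 5.80941503e-04]
[array([0.10769951, 0.11150087]), array([ 0.10907831, -0.0381025 ])] [0.10838891 0.03669919]
0.2 0.0081
0.3 0.0032
0.4 -0.0027
0.5 -0.0096
0.6 -0.0174
0.7 -0.026
0.8 -0.0354
[-0.00152127  0.03685225]
rocker [ 0.04422901 -0.07920175]
sq [-0.07195664  0.07595764]
bar [-0.07196423 -0.07609841]Traceback (most recent call last):
  File "<stdin>", line 12, in <module>
  File "h.py", line 19, in go
    print('tool shift mm',(t*1000).round(1),'units',(t/.15).round(3),'yaw err deg',np.degrees(np.arctan2(x[1],x[0])-yaw).round(2),'tip z',p[2]-.025,'rel',rel(p),'f',s['wrist_force'].round(2),'t',s['t'],'op',s['opening'].round(3))
                                                                                                                                                                                                               ^^^^^^^^^^^^^^^^^^
AttributeError: 'float' object has no attribute 'round'
```

Request:
move_arm(
  series=[
    {"offset": [0,0,0],"delta_rot": [0,0,1],"gripper": 1},
    {"offset": [0,0,0],"delta_rot": [0,0,1],"gripper": 1},
    {"offset": [0,0,0],"delta_rot": [0,0,1],"gripper": 1},
    {"offset": [0,0,0],"delta_rot": [0,0,1],"gripper": 1},
    {"offset": [0,0,0],"delta_rot": [0,0,1],"gripper": 1},
  ],
  newtons=20,
)

```text
t: 0.6
eef_pos: [0.1582, -0.5525, 0.2558]
ee_rot: [-3.116, 0.39, 0.0]
wrist_force: [-1.2, 0.5, 0.5]
opening: 0.144
grasp_force: 0.0
```

```bash
sed -i "s/s\['opening'\].round(3)/s['opening']/" h.py; python3 -c "
from h import *
go(.018,.037)"
```

```text
tool shift mm [ 3.096e+02 -6.817e+02  5.000e-01] units [ 2.064e+00 -4.544e+00  4.000e-03] yaw err deg 0.55 tip z 0.230786355730953 rel [-0.28505197 -0.64759257] f [-1.21  0.46  0.47] t 0.6 op 0.14442928015589457
```

Request:
move_arm(
  series=[
    {"offset": [0.13,-0.29,0],"delta_rot": [0,0,0.1],"gripper": 1},
    {"offset": [0.13,-0.29,0],"delta_rot": [0,0,0],"gripper": 1},
    {"offset": [0.13,-0.29,0],"delta_rot": [0,0,0],"gripper": 1},
    {"offset": [0.13,-0.29,0],"delta_rot": [0,0,0],"gripper": 1},
    {"offset": [0.13,-0.29,0],"delta_rot": [0,0,0],"gripper": 1},
  ],
)

```text
t: 1.1
eef_pos: [0.3078, -0.3649, 0.256]
ee_rot: [-3.115, 0.401, 0.0]
wrist_force: [0.5, -0.8, -0.9]
opening: -0.002
grasp_force: 0.0
```

Request:
move_arm(
  series=[
    {"offset": [0.13,-0.29,0],"delta_rot": [0,0,0],"gripper": 1},
    {"offset": [0.13,-0.29,0],"delta_rot": [0,0,0],"gripper": 1},
    {"offset": [0.13,-0.29,0],"delta_rot": [0,0,0],"gripper": 1},
    {"offset": [0.13,-0.29,0],"delta_rot": [0,0,0],"gripper": 1},
    {"offset": [0.13,-0.29,0],"delta_rot": [0,0,0],"gripper": 1},
  ],
)

```text
t: 1.6
eef_pos: [0.4571, -0.179, 0.2561]
ee_rot: [3.116, -0.4, -0.0]
wrist_force: [0.4, 0.2, 0.3]
opening: 0.005
grasp_force: 0.0
```

```bash
python3 -c "
from h import *
go(.018,.037)"
```

```text
tool shift mm [ 1.105e+02 -2.467e+02 -1.000e-01] units [ 0.737 -1.644 -0.   ] yaw err deg 0.2 tip z 0.23112526092815325 rel [-0.09162654 -0.21004191] f [0.36 0.18 0.31] t 1.6 op 0.005375306920501438
```

Request:
move_arm(
  series=[
    {"offset": [0.13,-0.29,0],"delta_rot": [0,0,0],"gripper": 1},
    {"offset": [0.13,-0.29,0],"delta_rot": [0,0,0],"gripper": 1},
    {"offset": [0.13,-0.29,0],"delta_rot": [0,0,0],"gripper": 1},
    {"offset": [0.13,-0.29,0],"delta_rot": [0,0,0],"gripper": 1},
    {"offset": [0.13,-0.29,0],"delta_rot": [0,0,0],"gripper": 1},
  ],
)

```text
t: 2.1
eef_pos: [0.6063, 0.0068, 0.2558]
ee_rot: [3.116, -0.399, -0.001]
wrist_force: [1.1, -0.5, -0.8]
opening: -0.001
grasp_force: 0.0
```

Request:
move_arm(
  series=[
    {"offset": [0.087,-0.194,0],"delta_rot": [0,0,0],"gripper": 1},
    {"offset": [0,0,0.2],"delta_rot": [0,0,0],"gripper": 1},
    {"offset": [0,0,0.2],"delta_rot": [0,0,0],"gripper": 1},
    {"offset": [0,0,0.2],"delta_rot": [0,0,0],"gripper": 1},
    {"offset": [0,0,0],"delta_rot": [0,0,0],"gripper": 1},
  ],
)

```text
t: 2.6
eef_pos: [0.6222, 0.0302, 0.1613]
ee_rot: [3.115, -0.399, -0.017]
wrist_force: [-0.2, -0.6, -0.1]
opening: 0.002
grasp_force: 0.0
```

```bash
python3 -c "
from h import *
go(.018,.037)
cv2.imwrite('pics/s1.png',cv2.resize(cams.get_image('side')[130:330,200:440],None,fx=3,fy=3))"
```

```text
tool shift mm [ 3.5 -2.5 -0. ] units [ 0.024 -0.017 -0.   ] yaw err deg 0.21 tip z 0.1363437183572899 rel [0.01448383 0.03448629] f [-0.19 -0.64 -0.15] t 2.6 op 0.002373649924518682
```

View pics/s1.png

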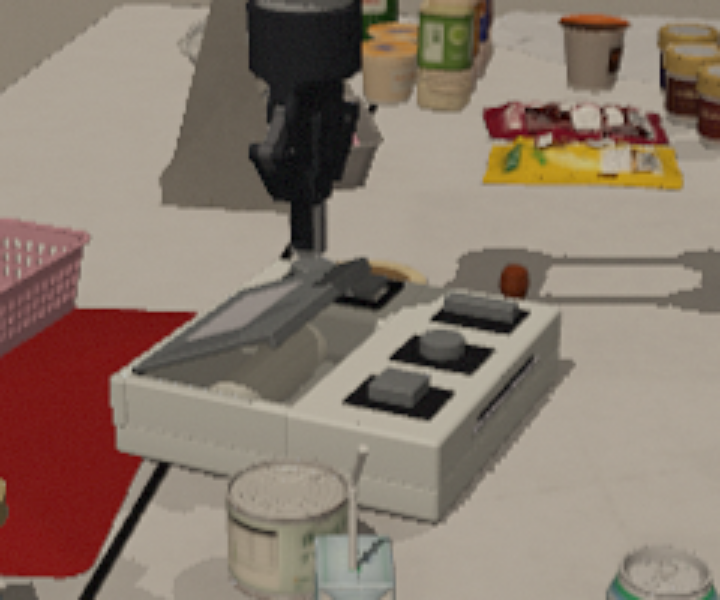

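Request:
move_arm(
  series=[
    {"offset": [0.02,-0.017,0.08],"delta_rot": [0,0,0],"gripper": 1},
    {"offset": [0,0,0.06],"delta_rot": [0,0,0],"gripper": 1},
    {"offset": [0,0,0.06],"delta_rot": [0,0,0],"gripper": 1},
    {"offset": [0,0,0.06],"delta_rot": [0,0,0],"gripper": 1},
    {"offset": [0,0,0],"delta_rot": [0,0,0],"gripper": 1},
  ],
)

```text
t: 3.15
eef_pos: [0.6283, 0.0315, 0.1259]
ee_rot: [3.116, -0.4, -0.004]
wrist_force: [0.4, 0.2, 0.3]
opening: 0.0
grasp_force: 0.0
```

```bash
python3 -c "
from h import *
print(proj('side',[.6222,.0302,.136]))
go(.018,.037)"
```

```text
(np.float64(301.0734974180318), np.float64(214.3399027796036))
tool shift mm [-2.   0.3  0. ] units [-0.013  0.002  0.   ] yaw err deg 0.19 tip z 0.10094591304371778 rel [0.02001763 0.0372879 ] f [0.43 0.15 0.33] t 3.15 op 0.00029619774470948494
```

Request:
move_arm(
  series=[
    {"offset": [0,0,0.05],"delta_rot": [0,0,0],"gripper": 1},
    {"offset": [0,0,0.05],"delta_rot": [0,0,0],"gripper": 1},
    {"offset": [0,0,0.04],"delta_rot": [0,0,0],"gripper": 1},
    {"offset": [0,0,0.03],"delta_rot": [0,0,0],"gripper": 1},
    {"offset": [0,0,0],"delta_rot": [0,0,0],"gripper": 1},
  ],
)

```text
t: 3.65
eef_pos: [0.6287, 0.0315, 0.1008]
ee_rot: [3.116, -0.4, -0.002]
wrist_force: [-0.5, -0.3, -0.2]
opening: 0.001
grasp_force: 0.0
```

Request:
move_arm(
  series=[
    {"offset": [0,0,0.03],"delta_rot": [0,0,0],"gripper": 1},
    {"offset": [0,0,0.02],"delta_rot": [0,0,0],"gripper": 1},
    {"offset": [0,0,0],"delta_rot": [0,0,0],"gripper": 1},
  ],
)

```text
t: 3.95
eef_pos: [0.629, 0.0315, 0.0939]
ee_rot: [3.116, -0.4, -0.001]
wrist_force: [-0.5, 1.3, -0.1]
opening: -0.0
grasp_force: 0.0
```

```bash
python3 -c "
from h import *
go(.018,.037)
cv2.imwrite('pics/s2.png',cv2.resize(cams.get_image('side')[130:330,200:440],None,fx=3,fy=3))"
```

```text
tool shift mm [-2.7  0.5  0. ] units [-0.018  0.003  0.   ] yaw err deg 0.2 tip z 0.06885410958501684 rel [0.02071286 0.03750479] f [-0.52  1.34 -0.09] t 3.95 op -0.00026537135185510417
```

View pics/s2.png

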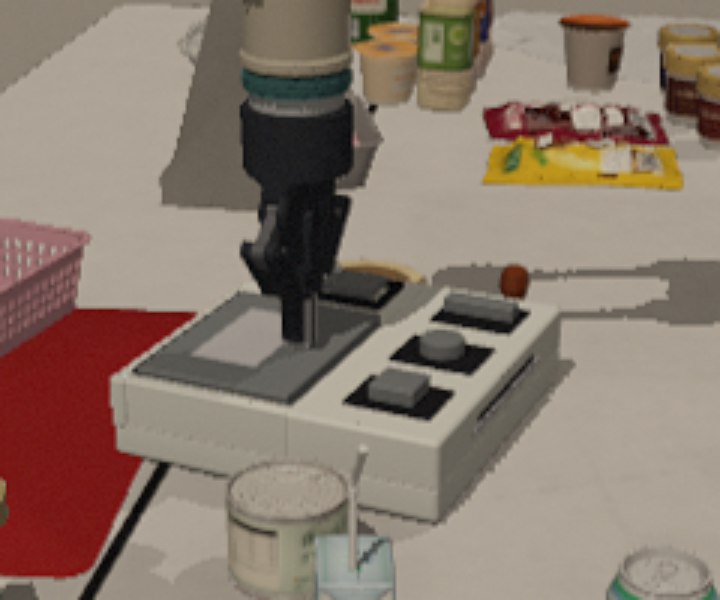

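The picture shows the cover pressed down and looking flat, with the fingertips on it at crop (300,340). I'll push until a firm stop is felt.

Request:
move_arm(
  series=[
    {"offset": [0,0,0.015],"delta_rot": [0,0,0],"gripper": 1},
    {"offset": [0,0,0.01],"delta_rot": [0,0,0],"gripper": 1},
    {"offset": [0,0,0],"delta_rot": [0,0,0],"gripper": 1},
  ],
)

```text
t: 4.3
eef_pos: [0.6295, 0.0315, 0.0929]
ee_rot: [3.116, -0.4, 0.003]
wrist_force: [-2.9, -0.3, 11.3]
opening: -0.002
grasp_force: 5.7
```

Request:
move_arm(
  series=[
    {"offset": [0,0,-0.2],"delta_rot": [0,0,0],"gripper": 1},
    {"offset": [-0.1,0.04,-0.07],"delta_rot": [0,0,0],"gripper": 1},
    {"offset": [-0.25,0.1,0],"delta_rot": [0,0,0],"gripper": 1},
    {"offset": [-0.27,0.11,0],"delta_rot": [0,0,0],"gripper": 1},
    {"offset": [0,0,0],"delta_rot": [0,0,0],"gripper": 1},
  ],
)

```text
t: 4.8
eef_pos: [0.5216, 0.019, 0.13]
ee_rot: [3.115, -0.4, -0.015]
wrist_force: [0.2, -0.3, -0.3]
opening: -0.003
grasp_force: 0.0
```

```bash
python3 -c "
from h import *
go(-.072,0)"
```

```text
tool shift mm [ 7.9 -2.1 -0.1] units [ 0.053 -0.014 -0.001] yaw err deg 0.18 tip z 0.10499344908523067 rel [-0.07992196 -0.00210357] f [ 0.19 -0.34 -0.32] t 4.8 op -0.002542419748579704
```

Request:
move_arm(
  series=[
    {"offset": [0.04,-0.014,0],"delta_rot": [0,0,0],"gripper": 1},
    {"offset": [0,0,0.07],"delta_rot": [0,0,0],"gripper": 1},
    {"offset": [0,0,0.06],"delta_rot": [0,0,0],"gripper": 1},
    {"offset": [0,0,0],"delta_rot": [0,0,0],"gripper": 1},
    {"offset": [0,0,0],"delta_rot": [0,0,0],"gripper": 1},
  ],
)

```text
t: 5.3
eef_pos: [0.5361, 0.0193, 0.1106]
ee_rot: [3.116, -0.4, -0.003]
wrist_force: [1.2, 0.0, -0.7]
opening: -0.001
grasp_force: 0.0
```

```bash
python3 -c "
from h import *
go(-.072,0)
cv2.imwrite('pics/s3.png',cv2.resize(cams.get_image('side')[130:330,200:440],None,fx=3,fy=3))"
```

```text
tool shift mm [-6.   1.9  0. ] units [-0.04   0.013  0.   ] yaw err deg 0.21 tip z 0.08555618948436536 rel [-0.06597983  0.00195142] f [ 1.2   0.02 -0.68] t 5.3 op -0.0007469718613857905
```

View pics/s3.png

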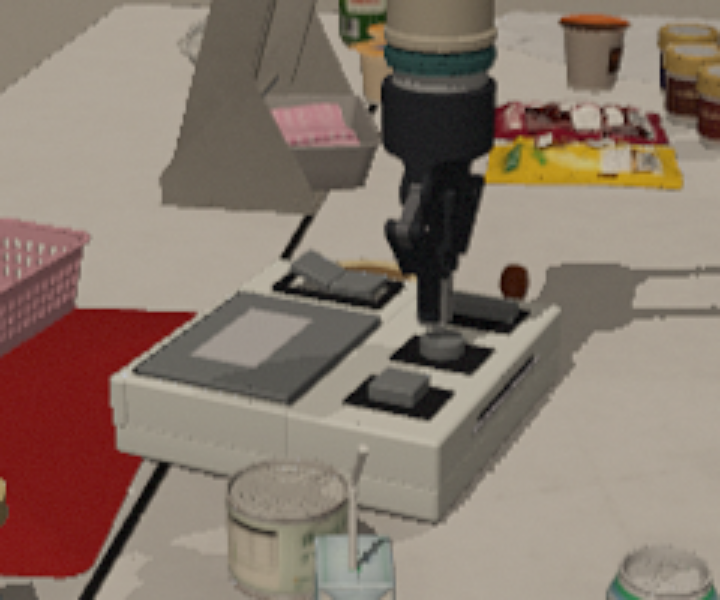

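The cover is flat and shut, and the rocker's rear half is raised. The fingertips stand above the round key at crop (440,325).

Request:
move_arm(
  series=[
    {"offset": [-0.04,0.013,0],"delta_rot": [0,0,0],"gripper": 1},
    {"offset": [0,0,0.04],"delta_rot": [0,0,0],"gripper": 1},
    {"offset": [0,0,0.03],"delta_rot": [0,0,0],"gripper": 1},
    {"offset": [0,0,0.02],"delta_rot": [0,0,0],"gripper": 1},
    {"offset": [0,0,0],"delta_rot": [0,0,0],"gripper": 1},
  ],
)

```text
t: 5.85
eef_pos: [0.5294, 0.0189, 0.0978]
ee_rot: [3.116, -0.4, -0.001]
wrist_force: [-1.3, 0.0, 2.9]
opening: -0.003
grasp_force: 1.6
```

Request:
move_arm(
  series=[
    {"offset": [0,0,0.015],"delta_rot": [0,0,0],"gripper": 1},
    {"offset": [0,0,0.01],"delta_rot": [0,0,0],"gripper": 1},
    {"offset": [0,0,0],"delta_rot": [0,0,0],"gripper": 1},
  ],
)

```text
t: 6.15
eef_pos: [0.5295, 0.0189, 0.0959]
ee_rot: [3.116, -0.4, 0.0]
wrist_force: [-5.3, -0.4, 13.5]
opening: 0.002
grasp_force: 6.7
```

Request:
move_arm(
  series=[
    {"offset": [0,0,-0.15],"delta_rot": [0,0,0],"gripper": 1},
    {"offset": [0,0,-0.15],"delta_rot": [0,0,0],"gripper": 1},
    {"offset": [0.2,0.1,0],"delta_rot": [0,0,0],"gripper": 1},
    {"offset": [0.25,0.15,0],"delta_rot": [0,0,0],"gripper": 1},
    {"offset": [0.25,0.15,0],"delta_rot": [0,0,0],"gripper": 1},
  ],
)

```text
t: 6.65
eef_pos: [0.6174, -0.0663, 0.1396]
ee_rot: [3.116, -0.398, 0.002]
wrist_force: [0.1, 0.7, 0.3]
opening: -0.0
grasp_force: 0.0
```

Request:
move_arm(
  series=[
    {"offset": [0.21,0.128,0],"delta_rot": [0,0,0],"gripper": 1},
    {"offset": [0,0,0],"delta_rot": [0,0,0],"gripper": 1},
    {"offset": [0,0,0],"delta_rot": [0,0,0],"gripper": 1},
  ],
)

```text
t: 6.95
eef_pos: [0.6419, -0.0928, 0.1383]
ee_rot: [-3.115, 0.402, 0.002]
wrist_force: [-1.0, 0.5, -0.8]
opening: -0.001
grasp_force: 0.0
```

```bash
python3 -c "
from h import *
go(.0645,-.0792)"
```

```text
tool shift mm [-0.5 -0.2  0. ] units [-0.003 -0.001  0.   ] yaw err deg 0.12 tip z 0.11334230791594149 rel [ 0.06495041 -0.07936822] f [-1.02  0.53 -0.84] t 6.95 op -0.001150704655588725
```

Request:
move_arm(
  series=[
    {"offset": [0,0,0.1],"delta_rot": [0,0,0],"gripper": 1},
    {"offset": [0,0,0.06],"delta_rot": [0,0,0],"gripper": 1},
    {"offset": [0,0,0.05],"delta_rot": [0,0,0],"gripper": 1},
    {"offset": [0,0,0.04],"delta_rot": [0,0,0],"gripper": 1},
    {"offset": [0,0,0],"delta_rot": [0,0,0],"gripper": 1},
  ],
)

```text
t: 7.45
eef_pos: [0.6413, -0.0917, 0.1012]
ee_rot: [-3.116, 0.399, 0.002]
wrist_force: [-0.7, 0.3, 0.7]
opening: 0.003
grasp_force: 0.0
```

Request:
move_arm(
  series=[
    {"offset": [0,0,0.015],"delta_rot": [0,0,0],"gripper": 1},
    {"offset": [0,0,0.01],"delta_rot": [0,0,0],"gripper": 1},
    {"offset": [0,0,0],"delta_rot": [0,0,0],"gripper": 1},
  ],
)

```text
t: 7.75
eef_pos: [0.6417, -0.092, 0.099]
ee_rot: [-3.116, 0.4, -0.0]
wrist_force: [-2.3, 0.6, 4.4]
opening: -0.002
grasp_force: 2.3
```

Request:
move_arm(
  series=[
    {"offset": [0,0,0.012],"delta_rot": [0,0,0],"gripper": 1},
    {"offset": [0,0,0],"delta_rot": [0,0,0],"gripper": 1},
  ],
)

```text
t: 7.95
eef_pos: [0.6417, -0.0919, 0.0989]
ee_rot: [-3.116, 0.4, -0.001]
wrist_force: [-3.3, 1.1, 12.3]
opening: -0.001
grasp_force: 6.2
```

Request:
move_arm(
  series=[
    {"offset": [0,0,-0.15],"delta_rot": [0,0,0],"gripper": 1},
    {"offset": [0,0,-0.15],"delta_rot": [0,0,0],"gripper": 1},
    {"offset": [-0.2,0,0],"delta_rot": [0,0,0],"gripper": 1},
    {"offset": [-0.3,0,0],"delta_rot": [0,0,0],"gripper": 1},
    {"offset": [-0.3,0,0],"delta_rot": [0,0,0],"gripper": 1},
  ],
)

```text
t: 8.45
eef_pos: [0.5247, -0.0618, 0.1413]
ee_rot: [3.116, -0.4, 0.001]
wrist_force: [-1.0, -0.2, 0.2]
opening: -0.001
grasp_force: 0.0
```

Request:
move_arm(
  series=[
    {"offset": [-0.11,-0.02,0],"delta_rot": [0,0,0],"gripper": 1},
    {"offset": [0,0,0],"delta_rot": [0,0,0],"gripper": 1},
    {"offset": [0,0,0],"delta_rot": [0,0,0],"gripper": 1},
  ],
)

```text
t: 8.75
eef_pos: [0.5117, -0.0552, 0.1419]
ee_rot: [3.115, -0.4, 0.005]
wrist_force: [-0.4, -0.4, -0.5]
opening: 0.002
grasp_force: 0.0
```

```bash
python3 -c "
from h import *
go(-.072,-.076)
cv2.imwrite('pics/s4.png',cv2.resize(cams.get_image('side')[130:330,200:440],None,fx=3,fy=3))"
```

```text
tool shift mm [-1.5 -0.4 -0. ] units [-0.01  -0.003 -0.   ] yaw err deg 0.21 tip z 0.1169262798856979 rel [-0.07052426 -0.07641147] f [-0.42 -0.44 -0.51] t 8.75 op 0.0021861328179978634
```

View pics/s4.png

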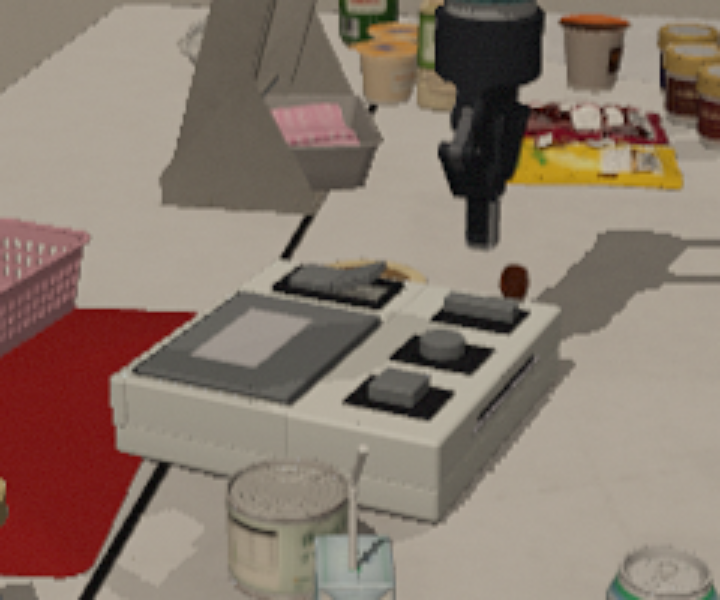

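The rocker has tipped: its rear half is flat and its front half raised, at crop (370,275). The cover is still shut, so the bar key is next.

Request:
move_arm(
  series=[
    {"offset": [0,0,0.1],"delta_rot": [0,0,0],"gripper": 1},
    {"offset": [0,0,0.1],"delta_rot": [0,0,0],"gripper": 1},
    {"offset": [0,0,0.05],"delta_rot": [0,0,0],"gripper": 1},
    {"offset": [0,0,0.03],"delta_rot": [0,0,0],"gripper": 1},
    {"offset": [0,0,0],"delta_rot": [0,0,0],"gripper": 1},
  ],
)

```text
t: 9.3
eef_pos: [0.5115, -0.0553, 0.0991]
ee_rot: [3.116, -0.4, 0.001]
wrist_force: [0.1, -0.7, 2.6]
opening: 0.003
grasp_force: 1.3
```

Request:
move_arm(
  series=[
    {"offset": [0,0,0.02],"delta_rot": [0,0,0],"gripper": 1},
    {"offset": [0,0,0.015],"delta_rot": [0,0,0],"gripper": 1},
    {"offset": [0,0,0],"delta_rot": [0,0,0],"gripper": 1},
  ],
)

```text
t: 9.6
eef_pos: [0.5115, -0.0553, 0.0959]
ee_rot: [3.115, -0.399, 0.004]
wrist_force: [-3.1, -0.0, 10.2]
opening: 0.001
grasp_force: 5.6
```

Fully down, against the stop. Lift clear and check.

Request:
move_arm(
  series=[
    {"offset": [0,0,-0.15],"delta_rot": [0,0,0],"gripper": 1},
    {"offset": [0,0,-0.3],"delta_rot": [0,0,0],"gripper": 1},
    {"offset": [0,0,-0.3],"delta_rot": [0,0,0],"gripper": 1},
    {"offset": [0,0,0],"delta_rot": [0,0,0],"gripper": 1},
    {"offset": [0,0,0],"delta_rot": [0,0,0],"gripper": 1},
  ],
)

```text
t: 10.1
eef_pos: [0.511, -0.0548, 0.2077]
ee_rot: [3.116, -0.4, 0.005]
wrist_force: [-0.9, 0.1, -0.4]
opening: -0.003
grasp_force: 0.0
```

```bash
python3 -c "
from h import *
cv2.imwrite('pics/s5.png',cv2.resize(cams.get_image('side')[130:330,200:440],None,fx=3,fy=3))"
```

```text
(no output)
```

View pics/s5.png

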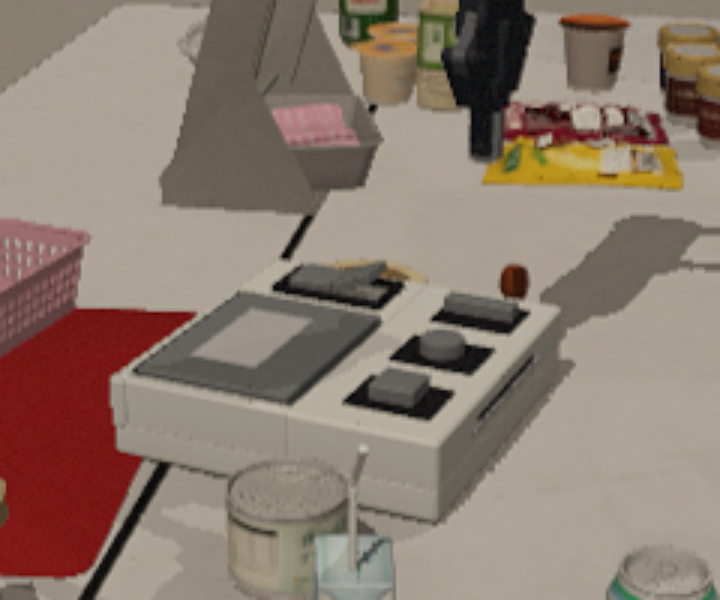

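The cover is flat, all keys are up, the rocker is tipped and the gripper is well clear.

```bash
python3 -c "
from station import workorder
print(workorder.job_done())"
```

```text
the job is handed in; nothing more can be done
None
```

The job is handed in at about 10 s: I shut the cover, pressed the round key, tipped the rocker and pressed the bar key in that order, and the arm touched nothing else.

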